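# Stand freshly cast gel cassettes to set on the leaning rack

### The job

First clear the pipette-tip box off the rubber mat of the leaning rack and stand it on the middle of the cloth bench pad. Then take every glass gel cassette out of the slotted holder and lean it, foot on the white line of the mat and square to the rail, back against the rail at about 20 degrees from upright, side by side between the rail's end posts; never let a cassette fall over. Once all of them lean, lift the metal stop bar up and off its two pegs and lay it on the mat close in front of their feet (about 1 cm away), handle up, parallel to the rail and centred along it; do not disturb the bottle, the jar or the tube rack.

Things in the scene. Friction and masses are not known exactly. Their poses are not given: they have to be found in the camera images.
- rack: fixed rack; origin on the bench straight below the rail; y along the rail, x from the rail over the mat (away from the robot). Black rubber mat 6 thick, x -25 to 105, y -150 to 150. Rail 10 diameter, axis at z 66, x 0; end posts at y +-140, 10 diameter. White line at x 27: with a cassette's lower rail-side edge there and its back on the rail it leans 20 degrees, top towards -x. Grippy.
- holder: fixed white slotted holder, 160 (x) by 100 (y), origin at its underside's centre. Three slots along y at x = -50, 0, 50; each 10 wide, floor at z = 5, between ridges 5 thick that end at z = 30.
- cas0_c (a point): glass gel cassette, a flat greenish pane 8 thick (x), 80 wide (y), 105 tall (z), with grey edge strips, 0.16 kg, both faces alike. The point is its centre, half-way up (52.5 above its foot); z runs up the pane, x is its thickness. It starts upright in a slot of the holder (in the middle of the slot's length, to 5); may be absent.
- cas1_c (a point): glass gel cassette, a flat greenish pane 8 thick (x), 80 wide (y), 105 tall (z), with grey edge strips, 0.16 kg, both faces alike. The point is its centre, half-way up (52.5 above its foot); z runs up the pane, x is its thickness. It starts upright in a slot of the holder (in the middle of the slot's length, to 5); may be absent.
- cas2_c (a point): glass gel cassette, a flat greenish pane 8 thick (x), 80 wide (y), 105 tall (z), with grey edge strips, 0.16 kg, both faces alike. The point is its centre, half-way up (52.5 above its foot); z runs up the pane, x is its thickness. It starts upright in a slot of the holder (in the middle of the slot's length, to 5); may be absent.
- pegs: fixed steel peg stand, 190 high. Origin at bench level under the uprights; two pegs (8 diameter, axis at z = 170) at y = +-42 run 60 out of the uprights to its -x (about towards the robot's right) and end in tips turned up to z = 186. Uprights end at z = 192 and are 8 thick (x), with a crossbar between them at their top.
- pad: thin blue cloth bench pad fixed on the bench, 160 (x) by 120 (y), 2 thick, origin at its underside's centre.
- tipbox_c (a point): closed pipette-tip box, clear lid on grey base, 80 (x) by 56 (y) by 50 high, 0.12 kg. The point is its centre, 25 above its underside. It starts on the rack's mat, in front of the rail.
- media: bystander: glass media bottle, 68 diameter, 115 high, origin at its underside; leave alone
- jar: bystander: small clear jar, 52 diameter, 70 high, origin at its underside; leave alone
- tubes: bystander: white tube rack 60 (x) by 120 (y), 45 high, origin at its underside; leave alone
- bar_grip (a point): centre of the black grip of the aluminium stop bar, 0.35 kg. Bar 260 long (y), 30 wide (x), 16 high; grip a strip over its middle, 10 thick (x), 130 long (y), 12 high, centre 81 above the bar's underside, on legs 10 square at y +-60. Starts with the grip across both pegs, 34 to 38 out from the uprights, bar hanging below; can be gripped between the pegs. Lift at least 12 to clear the tips.

How it is judged:
On the way, in this order (a step that is already met when the one before it is completed fails the run):
1. the tip box stands on the middle of the bench pad (x of tipbox_c in the frame of pad between -0.035 and 0.035 m and y of tipbox_c in the frame of pad between -0.03 and 0.03 m and z of tipbox_c in the frame of pad below 0.033 m and angle between tipbox_c's own z axis and vertical below 0.1 rad), for 0.2 s.
2. every cassette leans on the rack at about 20 degrees (angle between cas0_c's own z axis and vertical between 0.244 and 0.454 rad and x of cas0_c in the frame of rack between 0.003 and 0.024 m and y of cas0_c in the frame of rack between -0.105 and 0.105 m and z of cas0_c in the frame of rack between 0.051 and 0.062 m and angle between the y axis of each of cas0_c, cas1_c, cas2_c and the y axis of rack, either way round below 0.14 rad and angle between cas1_c's own z axis and vertical between 0.244 and 0.454 rad and x of cas1_c in the frame of rack between 0.003 and 0.024 m and y of cas1_c in the frame of rack between -0.105 and 0.105 m and z of cas1_c in the frame of rack between 0.051 and 0.062 m and angle between cas2_c's own z axis and vertical between 0.244 and 0.454 rad and x of cas2_c in the frame of rack between 0.003 and 0.024 m and y of cas2_c in the frame of rack between -0.105 and 0.105 m and z of cas2_c in the frame of rack between 0.051 and 0.062 m), for 0.2 s.
3. the stop bar lies in front of the feet (x of bar_grip in the frame of rack between 0.042 and 0.078 m and y of bar_grip in the frame of rack between -0.025 and 0.025 m and z of bar_grip in the frame of rack between 0.08 and 0.093 m and angle between the y axis of bar_grip and the y axis of rack, either way round below 0.12 rad and angle between bar_grip's own z axis and vertical below 0.1 rad), for 0.2 s.
At the end, for the whole second after the job is handed in: Every cassette leans on the rail 14 to 26 degrees from upright, foot on the mat, square within 8 degrees; stop bar handle up on the mat, 42 to 78 mm in front of the rail, parallel within 7 degrees, centred within 25 mm; tip box upright on the pad within 30 mm of its centre; bystanders unmoved (all of step 1 and all of step 2 and all of step 3); the robot touches nothing.
It fails at once if a cassette falls over (angle between any of cas0_c, cas1_c, cas2_c's own z axis and vertical above 0.9 rad).
It fails at once if a bystander is displaced by more than 30 mm (distance of any of media, jar, tubes from where it was at the start of the episode above 0.03 m).
Of cas0, cas1, cas2 only 2 to 3 are there at a start; the rules pass over those that are not, and their reading is None.
At some moment in a run one of tipbox may be knocked a few centimetres aside while the robot is not near it.
It also fails if it takes over 210 s, if anything falls off the work surface, if the arm or the gripper's body presses on something with over 40 N, if the wrist force passes 120 N, or if a joint passes its speed limit or range.

### The arm

A 6-joint arm with a two-finger parallel gripper is mounted at the origin on the work surface. World frame = base frame: x ahead of the robot, y to its left, z up, the work surface at z = 0. Lengths are in m, angles in rad, forces in N, time in s.
With the tool pointing down it reaches from about 0.35 to 0.8 m from the base axis. Payload 7.3 kg.
Tool frame: the origin (TCP) lies between the finger pads; the fingertips stand 25 mm ahead of it and the grasp point (between the pads) lies 6 mm ahead of it (r.tip_extent is the distance from the TCP to the fingertips, in m); z points along the fingers, y is the direction in which the jaws open and shut (so a half turn about z gives the same grasp; the last joint's range is limited). The gripper opens to 85 mm and grips with 20 to 120 N. Pads are 22 mm wide; open, the fingers measure 114 mm over their backs; the gripper's body (76 mm by 85 mm) begins 54 mm behind the grasp point. The pads swing forward as they close: fully open they stand 13 mm farther back than shut.
Start: joints at [-1.382, 0.342, 1.524, -0, 1.275, -0.146], TCP at [0.173, -0.496, 0.229] pointing down, gripper open.
Joint ranges: [-2.53, 2.53], [-0.77, 2.02], [0.04, 2.7], [-1, 4.14], [0.28, 2.66], [-3.11, 3.11]. Speed limits (rad/s): [2.57, 2.57, 3.14, 3.14, 3.14, 3.14].

### API

Orientations are given as a unit quaternion [x, y, z, w].
In Python, from workcell import r, command_gripper, optics gives the robot as it stands. The module is installed in compiled form; this text tells all that it offers. Calls block until the motion is done:
- r.reach(position, orientation): joint-space move of the TCP to a pose.
- r.move_straight(position, orientation=None, speed=0.15, max_force=None): straight line of the TCP; orientation=None keeps the orientation; speed is the mean speed in m/s. With max_force (N) it stops when the force on the tool has changed by that much, and returns True; else False.
- r.movej(angles): joint-space move.
- command_gripper(opening, force=None): finger opening in m; force is the grip in N (None keeps the last); returns when the fingers have stopped.
- r.hold(seconds).
- r.solve_ik(position, orientation): joint angles nearest the present ones, or None.
- r.read_state(): the state.
- optics.get_image(name): name is "side" or "top" or "wrist"; returns (picture, depth): 480x640x3 uint8, red, green, blue; 480x640 float32, m along the optical axis (not along the pixel's ray), 0 where there is no reading.
- optics.camera_model(name): a dict with "K" (3x3 intrinsics, pixels), "R" (3x3) and "t" (3): a world point X has camera coordinates R X + t; the wrist camera has in their place "tool_from_camera" (4x4, takes a point from camera to tool coordinates, whose origin is the TCP and whose axes are the flange's). Camera axes: x right, y down, z forward; pixel columns grow to the right and rows downward; lengths in m; the calibration is good to about 2 mm. A picture is of the moment at which its call begins: read the wrist's pose just before it. camera_model takes no time and is no camera call.
A pose or a line that the arm cannot do raises r.PlanningError and nothing moves.
- r.finish_job(): hands the job in, once; it reports no verdict.
The state is a dict: "time_s": time; "joint_positions": joint angles; "dq": joint speeds; "tau": joint torques, N m; "eef_pos": TCP position; "eef_rot": TCP orientation; "contact_force": force on the tool from outside, world axes, zero at the start; "torque": the same for the moment, N m; "grip_width": finger opening in m.
Only numpy, scipy, OpenCV 4.12 (cv2) and the standard library are available. Lean on these libraries where they do the work, as an engineer would, in place of code of your own. Each camera call takes 0.05 s, during which the arm holds its last target. There are 200 camera calls.

## Working session

There is one attempt and no reset: what is moved stays moved. The work goes in short steps, each a Python script; the robot and the scene stay as the last script left them, time stands still between calls to the robot, and variables do not carry over. Pictures are saved under pics/ and viewed, about 12 in all and at most 16, crops included, and the job is handed in when it is done.

```bash
mkdir -p pics; cat > h.py <<'E'
import numpy as np, cv2
from workcell import r, command_gripper, optics
from scipy.spatial.transform import Rotation as Ro
def snap(cam,fn=None):
    s=r.read_state(); im,d=optics.get_image(cam); m=optics.camera_model(cam)
    if 'R' in m: T=np.eye(4); T[:3,:3]=np.array(m['R']).T; T[:3,3]=-T[:3,:3]@np.array(m['t'])
    else:
        W=np.eye(4); W[:3,:3]=Ro.from_quat(s['eef_rot']).as_matrix(); W[:3,3]=s['eef_pos']; T=W@np.array(m['tool_from_camera'])
    if fn: cv2.imwrite('pics/'+fn,im[:,:,::-1])
    return im,d,np.array(m['K']),T
def cloud(d,K,T):
    v,u=np.mgrid[:480,:640]; P=np.stack([(u-K[0,2])/K[0,0]*d,(v-K[1,2])/K[1,1]*d,d],-1)
    P=P@T[:3,:3].T+T[:3,3]; P[d<=0]=np.nan; return P
E
python3 - <<'E'
from h import *
for c in ('top','side'):
    im,d,K,T=snap(c,c+'0.png'); np.savez(c+'0.npz',im=im,d=d,K=K,T=T)
    print(c,K.tolist(),T.round(3).tolist(),(d>0).mean())
print(r.read_state()['eef_rot'])
print(optics.camera_model('wrist')['tool_from_camera'],r.tip_extent)
E
```

```text
top [[523.3379465790264, 0.0, 322.84648210466804], [0.0, 523.3379465790264, 237.1542834116549], [0.0, 0.0, 1.0]] [[0.022, -0.985, 0.17, 0.363], [-1.0, -0.022, 0.004, -0.032], [-0.0, -0.17, -0.985, 1.249], [0.0, 0.0, 0.0, 1.0]] 0.9960091145833333
side [[433.6211425551957, 0.0, 320.08347779545676], [0.0, 433.6211425551957, 239.88527212004078], [0.0, 0.0, 1.0]] [[-0.746, -0.494, 0.447, 0.166], [-0.666, 0.541, -0.514, 0.445], [0.012, -0.681, -0.732, 0.794], [0.0, 0.0, 0.0, 1.0]] 0.9957877604166666
[ 9.86022162e-01  1.66612848e-01 -1.35508574e-05 -6.74639141e-04]
[[-2.98943207e-04 -9.65727334e-01 -2.59558523e-01  6.55478079e-02]
 [ 9.99999838e-01 -4.14499013e-04  3.90470201e-04 -5.32236240e-04]
 [-4.84674497e-04 -2.59558364e-01  9.65727301e-01 -1.45630328e-01]
 [ 0.00000000e+00  0.00000000e+00  0.00000000e+00  1.00000000e+00]] 0.025
```

View pics/top0.png

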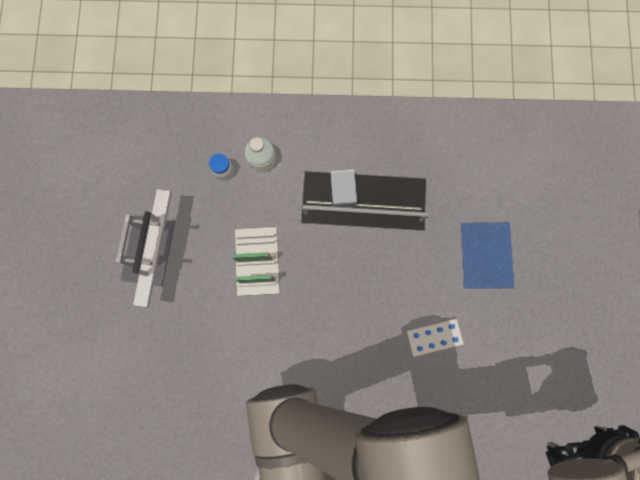

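View pics/side0.png

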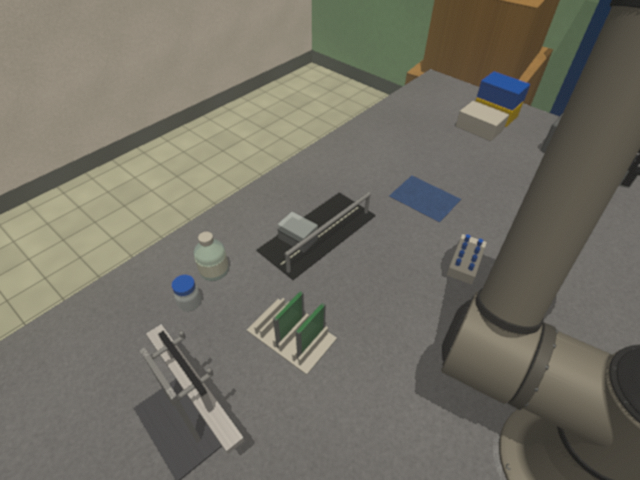

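```bash
cat > m.py <<'E'
from h import *
def rect(P,mask,name):
    p=P[mask][:,:2]; p=p[~np.isnan(p[:,0])]
    (c,s,a)=cv2.minAreaRect((p*1000).astype(np.float32)); z=P[mask][:,2]
    print(name,'c',np.round(c,1),'size',np.round(s,1),'ang',round(a,1),'z',np.nanpercentile(z*1000,[5,50,95]).round(1),'n',len(p)); return c,s,a
def big(m):
    n,l,st,_=cv2.connectedComponentsWithStats(m.astype(np.uint8)); return l==1+np.argmax(st[1:,4])
if __name__=='__main__':
    D=np.load('top0.npz'); im=D['im'].astype(int); P=cloud(D['d'],D['K'],D['T']); z=P[...,2]
    v,u=np.mgrid[:480,:640]; box=lambda a,b,c,d:(u>=a)&(u<b)&(v>=c)&(v<d)
    g=im.sum(2)/3; R,G,B=im[...,0],im[...,1],im[...,2]
    rect(P,big(box(440,540,200,310)&(B>R+40)),'pad')
    rect(P,big(box(290,440,160,240)&(g<45)),'mat dark')
    rect(P,box(290,440,160,240)&(z>.055)&(v>195),'rail')
    rect(P,big(box(320,370,160,208)&(z>.045)&(v<205)),'box top')
    rect(P,box(290,440,160,240)&(g>150)&(z<.02),'white line')
    rect(P,big(box(225,290,220,300)&(g>150)),'holder all white')
    rect(P,box(225,290,220,300)&(z>.06)&(v<268),'casA')
    rect(P,box(225,290,220,300)&(z>.06)&(v>268),'casB')
    rect(P,box(100,200,180,320)&(z>.155),'hi')
    rect(P,big(box(100,200,180,320)&(z>.155)&(g<60)),'grip')
    rect(P,big(box(100,200,180,320)&(g>140)&(z>.06)&(z<.13)),'bar')
    rect(P,box(100,200,180,320)&(z>.18),'uprights')
    for n,b in (('bottle',(240,280,130,180)),('jar',(205,240,145,185)),('tubes',(400,470,310,365))):
        rect(P,box(*b)&(z>.03),n)
    zz=np.where(np.isnan(z),0,z)
    print('bench z',np.nanmedian(z[380:450,100:200]),np.nanmedian(z[110:140,400:600]))
    cv2.imwrite('pics/topcrop.png',cv2.resize(D['im'][130:310,100:440,::-1],None,fx=2.3,fy=2.3,interpolation=cv2.INTER_CUBIC))
E
python3 m.py
```

```text
pad c [ 545.2 -422.9] size [156.9 120.2] ang 1.3 z [-3.6  0.4  4.4] n 3151Traceback (most recent call last):
  File "m.py", line 13, in <module>
    rect(P,big(box(290,440,160,240)&(g<45)),'mat dark')
           ~~~^^^^^^^^^^^^^^^^^^^^^^^^^^^^^
  File "m.py", line 7, in big
    n,l,st,_=cv2.connectedComponentsWithStats(m.astype(np.uint8)); return l==1+np.argmax(st[1:,4])
                                                                               ~~~~~~~~~^^^^^^^^^^
    return _wrapfunc(a, 'argmax', axis=axis, out=out, **kwds)
    return bound(*args, **kwds)
ValueError: attempt to get argmax of an empty sequence
```

```bash
sed -i 's/(g<45)/(g<70)/; s/(g<60)/(g<75)/' m.py; python3 - <<'E'
import numpy as np
im=np.load('top0.npz')['im']
for p in ((185,390),(242,143),(248,155),(238,250),(188,344),(350,200)): print(p,im[p])
E
python3 m.py
```

```text
(185, 390) [58 55 53]
(242, 143) [53 50 50]
(248, 155) [183 175 171]
(238, 250) [172 164 153]
(188, 344) [172 172 171]
(350, 200) [143 137 135]
pad c [ 545.2 -422.9] size [156.9 120.2] ang 1.3 z [-3.6  0.4  4.4] n 3151
mat dark c [ 692.7 -187.1] size [173.  82.] ang 87.5 z [0.5 4.5 8.5] n 1929
rail c [ 647.2 -122.7] size [289.9  41.8] ang 87.6 z [56.5 68.1 72.5] n 613
box top c [692.3 -71.6] size [82.  56.1] ang 5.4 z [50.2 54.3 58.6] n 793
white line c [ 704.8 -121.1] size [265.8  93. ] ang 87.5 z [-2.9  3.8  7.7] n 85
holder all white c [479.7 128.6] size [ 84.8 103.2] ang 5.1 z [-0.3  4.6 29.8] n 1138
casA c [516.9 133.6] size [ 9.3 80.4] ang 4.5 z [ 67.3 105.9 110.9] n 246
casB c [467.7 125.1] size [ 8.6 80.2] ang 4.4 z [ 69.2 106.6 111.4] n 218
hi c [530. 355.] size [ 69.8 129.9] ang 83.4 z [167.6 183.4 191.6] n 958
grip c [529.4 348.5] size [ 11.7 126.7] ang 83.1 z [175.4 183.6 187.2] n 366
bar c [529.4 349.2] size [ 32.7 259.8] ang 82.7 z [109.8 113.4 117. ] n 1404
uprights c [530.  355.7] size [ 68.7 129.5] ang 82.8 z [181.2 185.4 192.1] n 638
bottle c [768.9 129.5] size [66.8 66.7] ang 60.8 z [ 41.   79.9 114.8] n 760
jar c [737.5 221. ] size [46.7 47.7] ang 89.3 z [35.5 66.9 71.3] n 430
tubes c [ 346.5 -286.5] size [ 59.1 117.1] ang 14.0 z [30.2 33.1 46.2] n 501
bench z -0.0016266361139972707 -0.0014389672082757432
```

View pics/topcrop.png

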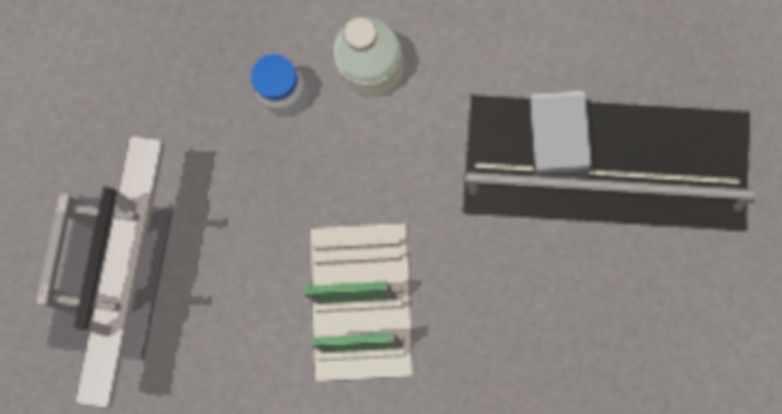

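```bash
cat >> h.py <<'E'
def rays(uv,K,T,z):
    uv=np.atleast_2d(uv).astype(float); d=np.c_[(uv-[K[0,2],K[1,2]])/[K[0,0],K[1,1]],np.ones(len(uv))]@T[:3,:3].T
    o=T[:3,3]; return o+d*((z-o[2])/d[:,2])[:,None]
def line(p):
    x=cv2.fitLine((p[:,:2]*1000).astype(np.float32),cv2.DIST_HUBER,0,.01,.01).ravel()
    d=x[:2]*np.sign(x[1]); return x[2:],d,np.degrees(np.arctan2(d[1],d[0]))
def Q(yaw,tilt=0.):
    """tool x at heading `yaw` (rad), jaws (tool y) across it, tool z down; tilt: tool z leans toward +tool-right (world +x for yaw=90deg)"""
    b=Ro.from_euler('z',yaw)*Ro.from_euler('x',np.pi)
    return (b*Ro.from_euler('x',tilt)).as_quat()
E
python3 - <<'E'
from h import *
for c in ('top','side'):
    D=np.load(c+'0.npz'); im=D['im'].astype(int); K,T=D['K'],D['T']; P=cloud(D['d'],K,T); z=P[...,2]; g=im.sum(2)/3
    ok=(P[...,0]>.56)&(P[...,0]<.83)&(P[...,1]>-.32)&(P[...,1]<.06)
    v,u=np.mgrid[:480,:640]; uv=lambda m:np.c_[u[m],v[m]]
    # mat: dark pixels cast on z=.006
    m=ok&(z<.015)&(g<75); p=rays(uv(m),K,T,.006); (cc,s,a)=cv2.minAreaRect((p[:,:2]*1000).astype(np.float32)); print(c,'mat',np.round(cc,1),np.round(s,1),round(a,2))
    m=ok&(z>.055)&(z<.085)&(P[...,0]<.665); pp=rays(uv(m),K,T,.066); x0,d,a=line(pp); print(' rail',x0.round(1),a.round(2), 'cloud',[np.round(q,1) for q in line(P[m])],m.sum(), pp[:,1].min(),pp[:,1].max())
    m=ok&(z<.025)&(g>130)&(abs(P[...,0]-.675)<.02)&(abs(P[...,1]+.122)<.13); pp=rays(uv(m),K,T,.006); x0,d,a=line(pp); print(' line',x0.round(1),a.round(2),m.sum())
for n,p,q in (('box',[.692,-.0716,.036+.006],Q(np.radians(95.4))),('pad',[.545,-.423,.036],Q(np.radians(93))),('casA',[.517,.1336,.106],Q(np.radians(94.4))),
  ('lean',[.64,-.07,.12],Q(np.radians(87.6),.33)),('leanhi',[.64,-.17,.24],Q(np.radians(87.6),.33)),('bar',[.5294,.3485,.186],Q(np.radians(-7.3))),('bar2',[.5167,.25,.32],Q(np.radians(-7.3))),('barR',[.71,-.122,.32],Q(np.radians(87.6))),('barR0',[.71,-.122,.093],Q(np.radians(87.6)))):
    j=r.solve_ik(p,list(q)); print(n,None if j is None else np.round(j,2), Ro.from_quat(q).as_matrix()[:,2].round(2))
E
```

```text
top mat [ 672.  -124.6] [296.3 127.8] 87.61
 rail [ 632.2 -122. ] 87.48 cloud [array([ 631.3, -121.8], dtype=float32), array([0., 1.], dtype=float32), np.float32(87.4)] 592 -0.26661356261482294 0.022819414833194024
 line [ 659.8 -127.7] 87.74 126
side mat [ 668.9 -124.6] [301.1 130.7] 87.87
 rail [ 633.  -115.6] 87.28 cloud [array([ 629.1, -116.1], dtype=float32), array([0., 1.], dtype=float32), np.float32(87.3)] 577 -0.27621483290257787 0.02609894932570561
 line [659.6 -91.2] 87.76 5
box [-0.21  0.82  1.2   0.    1.11 -0.31] [ 0.  0. -1.]
pad [-0.77  0.82  1.23  0.    1.09 -0.82] [ 0.  0. -1.]
casA [ 0.11  0.49  1.67 -0.    0.99  0.03] [ 0.  0. -1.]
lean [-0.2   0.86  0.95 -0.05  1.66 -0.16] [-0.32  0.01 -0.95]
leanhi [-0.33  0.84  0.67 -0.1   1.95 -0.31] [-0.32  0.01 -0.95]
bar [ 0.46  0.58  1.26 -0.    1.3   2.16] [-0. -0. -1.]
bar2 [ 0.32  0.39  1.21 -0.    1.55  2.02] [-0. -0. -1.]
barR [-0.28  0.72  0.64  0.    1.78 -0.23] [ 0. -0. -1.]
barR0 [-0.28  0.82  1.06  0.    1.26 -0.23] [ 0. -0. -1.]
```

```bash
cat >> h.py <<'E'
YR=np.radians(87.6); RO=np.array([.6323,-.123,0])
RX=np.array([np.sin(YR),-np.cos(YR),0]); RY=np.array([np.cos(YR),np.sin(YR),0])
def rk(x,y,z): return RO+RX*x+RY*y+[0,0,z]
def st(*l):
    s=r.read_state(); print(*l,'t',round(s['time_s'],1),'p',np.round(s['eef_pos'],4),'F',np.round(s['contact_force'],1),'w',round(s['grip_width'],4))
def down(p,q,z,zhi=.22,speed=.1,mf=None):
    r.reach([p[0],p[1],zhi],list(q)); return r.move_straight([p[0],p[1],z],None,speed,mf)
E
python3 - <<'E'
from h import *
command_gripper(.085,40); st()
q=Q(np.radians(95.4)); print(down([.6923,-.0716],q,.042,.2,.12,15)); st('at box')
command_gripper(0,40); st('gripped')
r.move_straight([.6923,-.0716,.2],None,.15); st('lifted')
r.reach([.545,-.423,.2],list(Q(np.radians(93))))
print(r.move_straight([.545,-.423,.030],None,.08,6)); st('down')
command_gripper(.085); r.move_straight([.545,-.423,.2],None,.2); st('up')
r.reach([.45,-.3,.3],list(Q(np.radians(90))))
im,d,K,T=snap('top','top1.png'); P=cloud(d,K,T)
from m import rect,big
rect(P,big((P[...,2]>.035)&(P[...,2]<.07)&(abs(P[...,0]-.545)<.09)&(abs(P[...,1]+.423)<.08)),'box')
E
```

```text
t 0.3 p [ 0.1725 -0.4957  0.2287] F [ 0.3 -0.5  0.1] w 0.085
True
at box t 3.9 p [ 0.6929 -0.0717  0.0462] F [ 4.1 -0.1  1.6] w 0.0851
gripped t 4.7 p [ 0.6942 -0.0723  0.0535] F [-7.7  1.  37. ] w 0.0001
lifted t 5.8 p [ 0.6917 -0.0715  0.1985] F [0.3 0.6 0.7] w 0.0001
False
down t 9.5 p [ 0.5452 -0.4232  0.0305] F [0.4 0.4 0.4] w 0.0001
up t 11.3 p [ 0.5445 -0.4225  0.1985] F [ 0.4  0.2 -0.8] w 0.0848Traceback (most recent call last):
  File "<stdin>", line 12, in <module>
  File "m.py", line 7, in big
    n,l,st,_=cv2.connectedComponentsWithStats(m.astype(np.uint8)); return l==1+np.argmax(st[1:,4])
                                                                               ~~~~~~~~~^^^^^^^^^^
    return _wrapfunc(a, 'argmax', axis=axis, out=out, **kwds)
    return bound(*args, **kwds)
ValueError: attempt to get argmax of an empty sequence
```

View pics/top1.png

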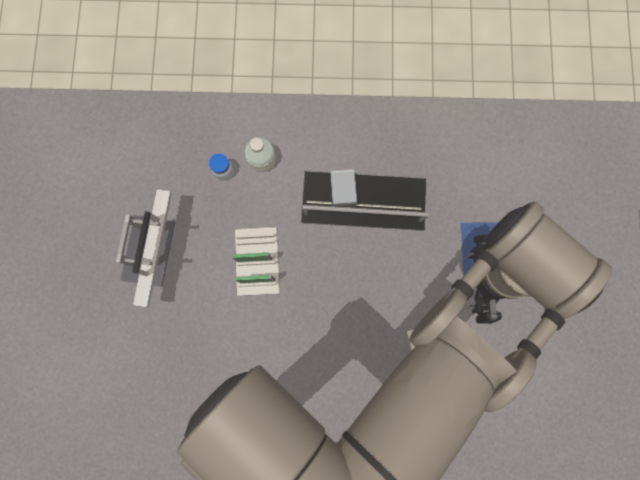

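```bash
python3 - <<'E'
from h import *
from m import rect,big
im,d,K,T=snap('top'); P=cloud(d,K,T)
c,s,a=rect(P,big((P[...,2]>.045)&(P[...,2]<.066)&(P[...,0]>.648)&(abs(P[...,0]-.69)<.07)&(abs(P[...,1]+.072)<.07)),'box')
if s[0]<s[1]: a-=90
a=(a+45)%180-45; c=np.array(c)/1000; print(c,a)
assert abs(a)<20
q=Q(np.radians(a)); print(down(c,q,.042,.2,.1,12)); st('at box')
command_gripper(0,40); st('gripped'); w=r.read_state()['grip_width']
if w>.045:
    r.move_straight([*c,.2],None,.15); st('lifted')
    r.reach([.545,-.423,.2],list(Q(np.radians(1.3))))
    print(r.move_straight([.545,-.423,.034],None,.06,6)); st('down')
    command_gripper(.085); r.move_straight([.545,-.423,.2],None,.2); st('up')
r.reach([.4,-.15,.3],list(Q(np.radians(90))))
im,d,K,T=snap('top','top2.png'); P=cloud(d,K,T)
rect(P,(P[...,2]>.035)&(P[...,2]<.07)&(abs(P[...,0]-.545)<.09)&(abs(P[...,1]+.423)<.08),'box')
E
```

```text
box c [692.6 -71.5] size [81.7 56.2] ang 5.5 z [50.1 54.4 58.1] n 794
[ 0.69255396 -0.0715259 ] 5.489899635314941
False
at box t 15.7 p [ 0.693  -0.0716  0.0428] F [0.6 0.4 0.6] w 0.0852
gripped t 16.0 p [ 0.693  -0.0717  0.0428] F [-0.1 -0.   3.1] w 0.0546
lifted t 17.2 p [ 0.692  -0.0714  0.1986] F [ 0.2  0.2 -0.8] w 0.0546
True
down t 21.1 p [ 0.545  -0.423   0.0388] F [-0.9 -0.   5.5] w 0.0544
up t 22.5 p [ 0.5445 -0.4225  0.1985] F [-0.4 -0.3 -0.2] w 0.0849
box c [ 543.  -420.9] size [78.7 58.8] ang 1.0 z [43.5 50.2 54. ] n 883
```

```bash
cat >> h.py <<'E'
def cassette(cx,cy,heading,ry,t=np.radians(18.5)):
    command_gripper(.034,60)
    down([cx,cy],Q(np.radians(heading)),.106,.22,.1,8); st('at cas')
    command_gripper(0,60); st('grip'); w=r.read_state()['grip_width']
    if not .004<w<.014: print('BAD GRIP'); return
    r.move_straight([cx,cy,.26],None,.12); st('lifted')
    tcp=lambda dz:rk(27.5e-3+.004*np.cos(t)-.101*np.sin(t),ry,.006+.004*np.sin(t)+.101*np.cos(t)+dz)
    r.reach(tcp(.14),list(Q(YR,-t))); st('above')
    r.move_straight(tcp(.01),None,.08); st('near')
    print(r.move_straight(tcp(-.006),None,.02,4)); st('touch')
    command_gripper(.034); r.hold(.3)
    s=r.read_state(); z=Ro.from_quat(s['eef_rot']).apply([0,0,1]); p=np.array(s['eef_pos'])
    r.move_straight(p-.08*z,None,.1); r.move_straight(p-.08*z+[0,0,.06],None,.15); st('out')
E
python3 - <<'E'
from h import *
print(Ro.from_quat(Q(YR,-.3)).as_matrix()[:,2].round(2))
cassette(.5169,.1336,94.4,.05)
im,d,K,T=snap('wrist'); cv2.imwrite('pics/w1.png',im[:,:,::-1]); snap('side','side1.png')
E
```

```text
[ 0.3  -0.01 -0.96]
at cas t 26.8 p [0.5173 0.1336 0.1066] F [ 0.6 -0.4 -0.1] w 0.0338
grip t 27.2 p [0.5173 0.1337 0.1066] F [-0.3  0.2  4.1] w 0.0033
BAD GRIP
```

View pics/side1.png

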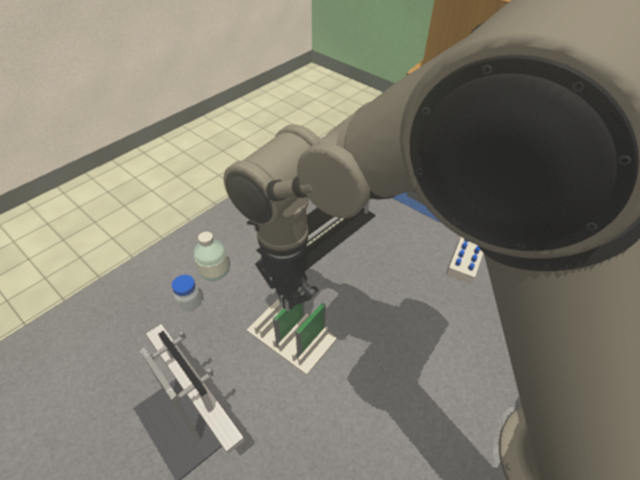

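```bash
sed -i 's/if not .004<w<.014/if not .002<w<.014/; s/    command_gripper(.034,60)$/    if r.read_state()["grip_width"]>.01: command_gripper(.034,60)/' h.py
python3 - <<'E'
from h import *
r.move_straight([.5173,.1337,.16],None,.05); st('part lifted')
snap('side','side2.png'); im,d,K,T=snap('wrist'); 
a=cv2.imread('pics/side2.png')[180:420,120:440]; b=cv2.resize(im[:,:,::-1],(320,240)); cv2.imwrite('pics/pair.png',cv2.resize(np.hstack([a,b]),None,fx=1.25,fy=1.25))
E
```

```text
part lifted t 28.6 p [0.5171 0.1337 0.1596] F [-0.1  0.9 -2.7] w 0.0031
```

View pics/pair.png

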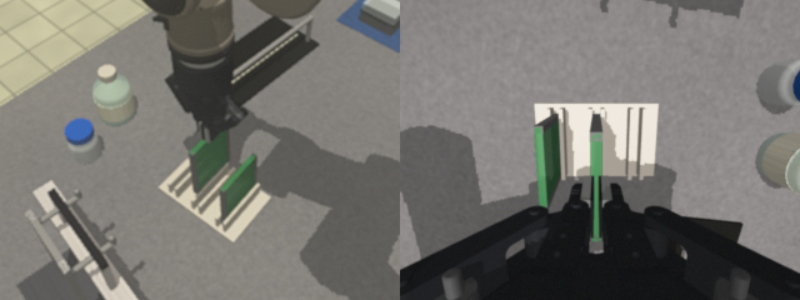

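```bash
python3 - <<'E'
s=open('h.py').read()
s=s.replace("    r.move_straight([cx,cy,.26],None,.12); st('lifted')\n","    place(cx,cy,ry,t)\ndef place(cx,cy,ry,t=np.radians(18.5)):\n    r.move_straight([cx,cy,.26],None,.12); st('lifted')\n")
open('h.py','w').write(s)
E
python3 - <<'E'
from h import *
place(.5171,.1337,.05)
s=snap('side','side3.png')[0]; t=snap('top')[0]
cv2.imwrite('pics/pair2.png',cv2.resize(np.hstack([s[180:360,200:420],t[130:310,260:480]])[:,:,::-1],None,fx=1.8,fy=1.8))
E
```

```text
lifted t 29.6 p [0.5167 0.1336 0.2592] F [ 0.  -0.1 -1.3] w 0.0029
above t 30.6 p [ 0.6333 -0.072   0.2428] F [ 0.   0.2 -2.5] w 0.0026
near t 32.4 p [ 0.634  -0.0731  0.1136] F [ 0.5  0.3 -2.2] w 0.0029
True
touch t 32.9 p [ 0.6338 -0.073   0.1045] F [-1.6 -0.4  4.4] w 0.003
out t 35.1 p [ 0.6072 -0.0716  0.2382] F [ 0.4 -0.5 -0.4] w 0.0342
```

View pics/pair2.png

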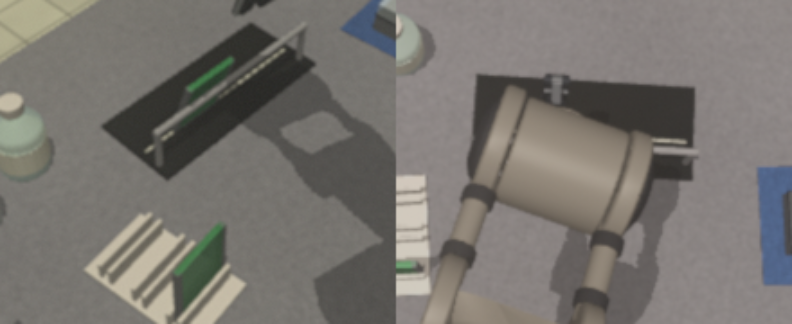

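```bash
cat >> h.py <<'E'
def greens(cam='side',fn=None):
    im,d,K,T=snap(cam,fn); P=cloud(d,K,T); hsv=cv2.cvtColor(im,cv2.COLOR_RGB2HSV)
    m=(hsv[...,0]>45)&(hsv[...,0]<80)&(hsv[...,1]>90)
    q=P-RO; L=np.stack([q@RX,q@RY,P[...,2]],-1); m&=(abs(L[...,0]-.03)<.16)&(abs(L[...,1])<.2)
    n,l,s,_=cv2.connectedComponentsWithStats(m.astype(np.uint8))
    for i in range(1,n):
        if s[i,4]>25:
            a=L[l==i]; a=a[~np.isnan(a[:,0])]; 
            v,u=np.nonzero(l==i)
            print(cam,s[i].tolist(),'mean',(a.mean(0)*1e3).round(1),'p5',(np.percentile(a,5,0)*1e3).round(1),'p95',(np.percentile(a,95,0)*1e3).round(1))
            c=a-a.mean(0); nrm=np.linalg.svd(c,full_matrices=False)[2][2]; nrm*=np.sign(nrm[0]); print('   normal',nrm.round(2))
    return im,L
E
python3 - <<'E'
from h import *
r.reach([.4,-.15,.32],list(Q(np.radians(90))))
im,L=greens('side'); im2,L2=greens('top')
cv2.imwrite('pics/pair3.png',cv2.resize(np.hstack([im[180:300,240:400],im2[150:270,290:450]])[:,:,::-1],None,fx=2.5,fy=2.5,interpolation=cv2.INTER_CUBIC))
E
```

```text
side [305, 213, 24, 17, 95] mean [ -6.3  48.7 108.1] p5 [ -9.4  16.8 104.1] p95 [ -3.2  79.4 110.9]
   normal [ 0.6   0.01 -0.8 ]
top [330, 204, 30, 5, 93] mean [1.000e-01 4.730e+01 1.013e+02] p5 [-4.6 18.7 78.4] p95 [  8.9  77.8 109.6]
   normal [ 0.92 -0.    0.38]
```

View pics/pair3.png

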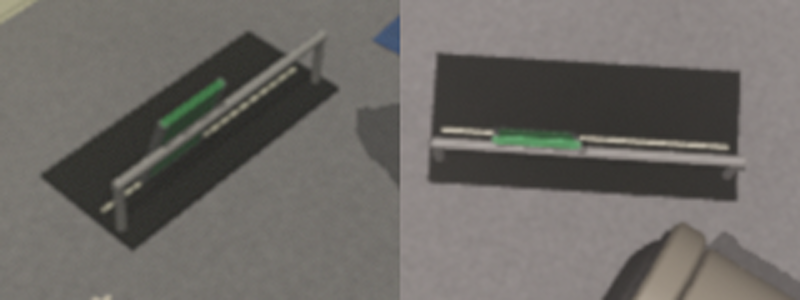

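```bash
python3 - <<'E'
from h import *
from m import rect
im,d,K,T=snap('top'); P=cloud(d,K,T)
c,s,a=rect(P,(P[...,2]>.06)&(abs(P[...,0]-.468)<.03)&(abs(P[...,1]-.125)<.06),'casB')
c=np.array(c)/1000; assert abs(c[0]-.4677)<.004
cassette(c[0],c[1],94.4,-.05)
r.reach([.4,-.15,.32],list(Q(np.radians(90))))
im,L=greens('side'); im2,L2=greens('top')
P=L2; W=RO+L2[...,:1]*RX+L2[...,1:2]*RY; 
rect(np.dstack([W[...,:2],L2[...,2]]),(L2[...,2]>.035)&(L2[...,2]<.07)&(abs(W[...,0]-.545)<.09)&(abs(W[...,1]+.423)<.1),'box')
rect(np.dstack([W[...,:2],L2[...,2]]),(L2[...,2]>.155)&(L2[...,2]<.2)&(im2.sum(2)<225)&(abs(W[...,1]-.349)<.05),'grip')
cv2.imwrite('pics/pair4.png',cv2.resize(np.hstack([im[180:300,240:400],im2[150:270,290:450]])[:,:,::-1],None,fx=2.5,fy=2.5,interpolation=cv2.INTER_CUBIC))
E
```

```text
casB c [467.7 124.8] size [ 8.8 80.7] ang 4.3 z [ 68.5 106.8 111.1] n 218
at cas t 38.9 p [0.4682 0.1249 0.1065] F [1.  0.2 0.7] w 0.0339
grip t 39.3 p [0.4682 0.1249 0.1065] F [-1.  -0.1  4.6] w 0.003
lifted t 40.8 p [0.4674 0.1248 0.2592] F [-0.1 -0.3 -1.8] w 0.003
above t 42.0 p [ 0.6294 -0.1716  0.2431] F [-0.2  0.2 -1.8] w 0.0031
near t 43.8 p [ 0.6297 -0.1731  0.1136] F [-0.2 -0.2 -1.8] w 0.0031
True
touch t 44.3 p [ 0.6295 -0.1729  0.1045] F [-1.7 -0.1  4.3] w 0.0033
out t 46.5 p [ 0.6031 -0.1713  0.2381] F [-0.5  1.2  0.2] w 0.0337
side [337, 193, 19, 15, 67] mean [ -6.2 -48.7 108.4] p5 [ -8.8 -78.  105. ] p95 [ -2.6 -23.3 111.2]
   normal [ 0.63  0.   -0.78]
side [305, 213, 23, 17, 94] mean [ -5.4  48.7 107.2] p5 [ -9.9  17.3 104.8] p95 [ -2.4  78.6 110.8]
   normal [0.79 0.   0.62]
top [330, 204, 30, 5, 93] mean [1.000e-01 4.720e+01 1.011e+02] p5 [-4.9 18.7 79.3] p95 [  8.8  77.8 109. ]
   normal [ 0.92 -0.01  0.39]
top [374, 206, 31, 5, 105] mean [  0.9 -50.4  99.6] p5 [ -4.3 -79.5  70. ] p95 [ 11.8 -22.  109.7]
   normal [0.93 0.   0.36]
box c [ 543.2 -420.6] size [79.1 57.6] ang 1.1 z [41.8 50.  53.9] n 886
grip c [529.7 348.1] size [ 12.4 127.6] ang 82.2 z [175.3 183.6 187. ] n 364
```

View pics/pair4.png

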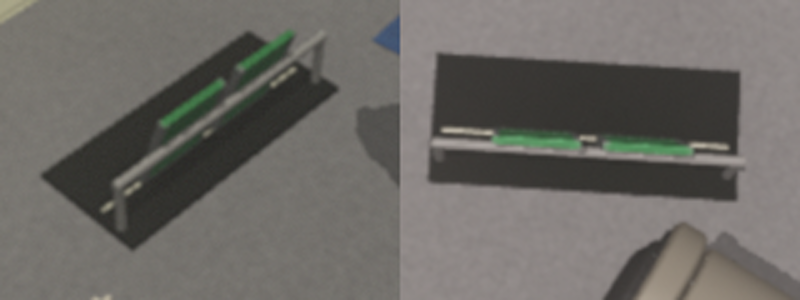

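```bash
python3 - <<'E'
from h import *
c=np.array([.5296,.3484]); h=np.radians(-7.3)
out=np.array([np.sin(h),-np.cos(h)])   # away from uprights
command_gripper(.03,80)
print(down(c,Q(h),.186,.30,.1,8)); st('at grip')
command_gripper(0,80); st('grip'); w=r.read_state()['grip_width']
if not .003<w<.014: raise SystemExit('bad grip')
r.move_straight([*c,.186+.028],None,.05); st('lifted')
p=c+.115*out; r.move_straight([*p,.214],None,.08); st('out')
r.move_straight([*p,.33],None,.1); st('up')
s,t=snap('side')[0],snap('top')[0]
cv2.imwrite('pics/pair5.png',np.hstack([cv2.resize(s,(400,300)),cv2.resize(t,(400,300))])[:,:,::-1])
E
```

```text
False
at grip t 51.3 p [0.53   0.3486 0.1868] F [-0.1  0.2 -0.1] w 0.03
grip t 51.7 p [0.5296 0.3484 0.1861] F [-0.8  0.2 -0.2] w 0.0002bad grip
```

```bash
python3 - <<'E'
from h import *
s=snap('side')[0]; w=snap('wrist')[0]
cv2.imwrite('pics/pair5.png',np.hstack([cv2.resize(s[260:480,80:373],(400,300)),cv2.resize(w,(400,300))])[:,:,::-1])
E
```

```text
(no output)
```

View pics/pair5.png

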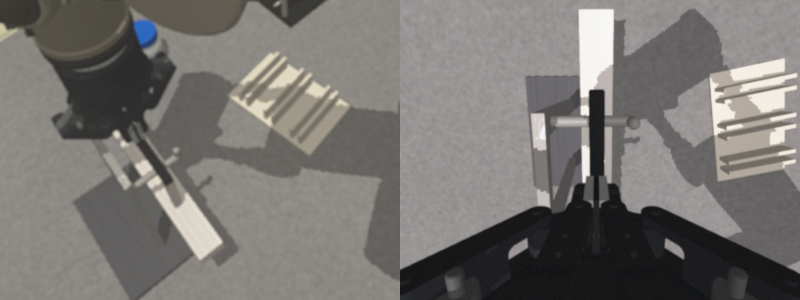

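```bash
python3 - <<'E'
from h import *
r.hold(.3); st('before'); r.move_straight([.5296,.3484,.196],None,.02); r.hold(.3); st('lift 10')
w=snap('wrist')[0]; d=snap('top'); P=cloud(d[1],d[2],d[3])
from m import rect
rect(P,(P[...,2]>.155)&(P[...,2]<.22)&(d[0].sum(2)<225)&(abs(P[...,1]-.349)<.05)&(P[...,0]>.56)&(P[...,0]<.6),'grip end')
cv2.imwrite('pics/w6.png',w[:,:,::-1])
E
```

```text
before t 52.1 p [0.5296 0.3484 0.186 ] F [ 0.2 -0.1  0.2] w 0.0001
lift 10 t 53.0 p [0.5296 0.3484 0.1959] F [-0.2 -1.1  0.2] w -0.0
grip end c [577.2 355.9] size [40.7 32.6] ang 86.4 z [173.7 183.6 186.8] n 103
```

```bash
python3 - <<'E'
import cv2
a=cv2.imread('pics/w6.png')[100:440,200:560]; cv2.imwrite('pics/w6c.png',cv2.resize(a,None,fx=1.7,fy=1.7))
E
```

```text
(no output)
```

View pics/w6c.png

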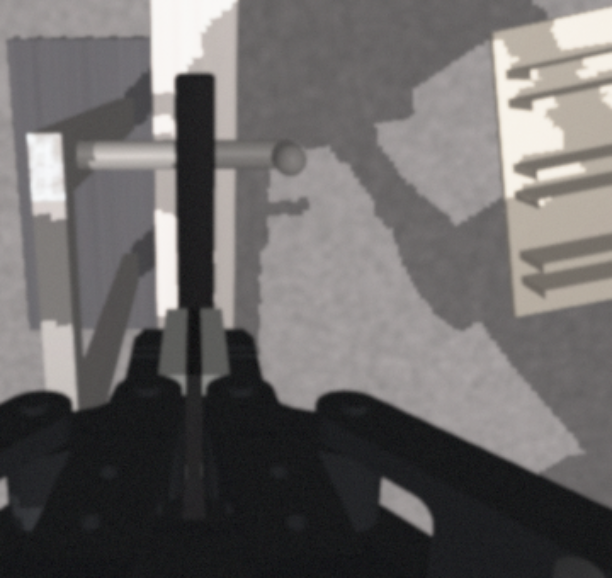

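```bash
python3 - <<'E'
from h import *
im,d,K,T=snap('wrist'); st()
P=cloud(d,K,T)
s=r.read_state(); R=Ro.from_quat(s['eef_rot']).as_matrix(); t=np.array(s['eef_pos'])
Lc=(P-t)@R
# crop coords /1.7 + (200,100)
for cx,cy in ((195,100),(195,200),(195,290),(195,305),(193,330),(193,350),(175,340),(212,340),(172,365),(215,365),(160,350),(228,350),(150,120),(250,155),(195,450)):
    u,v=int(cx/1.7+200),int(cy/1.7+100); print((cx,cy),im[v,u],'world',(P[v,u]*1e3).round(1),'tool',(Lc[v,u]*1e3).round(1))
E
```

```text
t 53.2 p [0.5296 0.3484 0.1959] F [ 0.8 -0.1  0.1] w -0.0001
(195, 100) [34 33 36] world [587.5 341.2 186.6] tool [58.4 -0.2  9.3]
(195, 200) [32 27 33] world [562.9 344.4 186.4] tool [33.5 -0.2  9.6]
(195, 290) [29 27 29] world [538.9 347.4 186.2] tool [ 9.3 -0.2  9.7]
(195, 305) [29 29 31] world [534.4 348.  185.7] tool [ 4.9 -0.2 10.2]
(193, 330) [21 20 20] world [540.7 347.6 216.9] tool [ 11.1  -0.6 -21. ]
(193, 350) [18 14 16] world [539.9 347.7 224.5] tool [ 10.3  -0.6 -28.5]
(175, 340) [91 90 88] world [540.8 351.5 221.3] tool [ 10.7  -4.5 -25.3]
(212, 340) [89 90 87] world [540.1 343.8 222. ] tool [ 11.    3.3 -26.1]
(172, 365) [92 91 87] world [541.1 351.4 232.7] tool [ 11.   -4.5 -36.8]
(215, 365) [91 93 91] world [539.2 343.5 231.1] tool [ 10.2   3.7 -35.2]
(160, 350) [59 58 58] world [537.1 355.1 216.6] tool [  6.6  -7.7 -20.6]
(228, 350) [42 40 43] world [534.5 340.5 215.1] tool [  5.9   7.2 -19.1]
(150, 120) [120 116 119] world [572.1 366.3   9.2] tool [ 39.9 -23.2 186.7]
(250, 155) [137 134 133] world [570.6 328.3 175. ] tool [43.2 14.7 20.9]
(195, 450) [36 33 36] world [524.3 349.4 235.9] tool [ -5.4  -0.3 -39.9]
```

```bash
python3 - <<'E'
from h import *
im,d,K,T=snap('wrist'); P=cloud(d,K,T)
s=r.read_state(); R=Ro.from_quat(s['eef_rot']).as_matrix(); t=np.array(s['eef_pos']); L=(P-t)@R*1e3
for u in (303,314,325):
    print(u,[(v,*L[v,u].round(0).astype(int).tolist()) for v in range(270,330,3)])
C=np.array(optics.camera_model('wrist')['tool_from_camera'])
for p in ((.011,.004,.025),(.011,.004,.006),(.011,.004,-.01),(.011,.004,-.025)):
    c=np.linalg.inv(C)@[*p,1]; print(p,(K@c[:3]/c[2])[:2].round(0))
E
```

```text
303 [(270, -16, -7, 80), (273, -19, -7, 83), (276, -20, -7, 80), (279, -22, -7, 80), (282, 11, -5, -8), (285, 11, -5, -12), (288, 10, -4, -13), (291, 11, -4, -18), (294, 11, -4, -20), (297, 10, -4, -22), (300, 11, -4, -25), (303, 11, -4, -27), (306, 10, -4, -29), (309, 10, -4, -31), (312, 10, -4, -34), (315, 11, -4, -37), (318, 11, -4, -39), (321, 10, -4, -40), (324, 12, -4, -45), (327, 11, -4, -46)]
314 [(270, 10, 0, 9), (273, 8, 0, 10), (276, 6, 0, 10), (279, 5, 0, 10), (282, 10, 0, -6), (285, 10, 0, -11), (288, 11, 0, -14), (291, 11, 0, -18), (294, 11, 0, -20), (297, -9223372036854775808, -9223372036854775808, -9223372036854775808), (300, 11, 0, -25), (303, 11, 0, -28), (306, 11, 0, -30), (309, 10, 0, -32), (312, 10, 0, -34), (315, 10, 0, -36), (318, 11, 0, -39), (321, 10, 0, -40), (324, 10, 0, -41), (327, 8, 0, -40)]
325 [(270, 10, 5, 9), (273, 8, 5, 10), (276, 6, 5, 10), (279, 5, 5, 10), (282, 10, 4, -7), (285, 10, 4, -10), (288, -9223372036854775808, -9223372036854775808, -9223372036854775808), (291, 11, 4, -17), (294, 11, 4, -20), (297, 11, 4, -23), (300, 11, 4, -25), (303, 10, 4, -27), (306, 11, 3, -31), (309, 10, 3, -32), (312, 11, 3, -35), (315, 10, 3, -36), (318, 11, 3, -39), (321, 11, 3, -41), (324, 12, 3, -44), (327, 12, 3, -46)]
(0.011, 0.004, 0.025) [323. 256.]
(0.011, 0.004, 0.006) [324. 269.]
(0.011, 0.004, -0.01) [325. 283.]
(0.011, 0.004, -0.025) [326. 299.]<stdin>:5: RuntimeWarning: invalid value encountered in cast
```

```bash
cat >> h.py <<'E'
def tips():
    im,d,K,T=snap('wrist'); P=cloud(d,K,T)
    s=r.read_state(); R=Ro.from_quat(s['eef_rot']).as_matrix(); L=(P-np.array(s['eef_pos']))@R*1e3
    for sg in (-1,1):
        m=(L[...,0]<13)&(L[...,0]>3)&(L[...,1]*sg<60)&(L[...,1]*sg>-1)&(L[...,2]>-50)&(L[...,2]<40)&(np.mgrid[:480,:640][0]>200)
        a=L[m]; print(' side',sg,'n',len(a),'tip z',np.percentile(a[:,2],[90,98,100]).round(1),'y at tip',np.percentile(a[a[:,2]>np.percentile(a[:,2],85),1],[5,50,95]).round(1))
    return im
E
python3 - <<'E'
from h import *
r.move_straight([.5296,.3484,.26],None,.1); st()
for w,f in ((0,80),(.03,80),(.03,30),(0,30),(.085,30),(.03,30)):
    command_gripper(w,f); st(w,f); im=tips(); cv2.imwrite(f'pics/g_{w}_{f}.png',im[:,:,::-1])
E
```

```text
t 54.0 p [0.5293 0.3482 0.2593] F [-0.3  1.6 -1. ] w 0.0003
0 80 t 54.2 p [0.5294 0.3483 0.2592] F [-0.7  0.6  0.2] w 0.0001
 side -1 n 2258 tip z [-14.5  -9.3  -7.4] y at tip [-12.7  -5.5   0.6]
 side 1 n 2131 tip z [-14.4  -9.4  -6.8] y at tip [-0.6  5.1 11.9]
0.03 80 t 54.7 p [0.5296 0.3484 0.26  ] F [0.2 0.1 0.2] w 0.0299
 side -1 n 2156 tip z [-14.2  -8.8  -4. ] y at tip [-27.7 -19.3 -15.4]
 side 1 n 2175 tip z [-14.3  -8.7  -4.1] y at tip [14.6 18.5 27. ]
0.03 30 t 55.0 p [0.5296 0.3484 0.26  ] F [-0.3  0.5  0.1] w 0.0301
 side -1 n 2163 tip z [-14.6  -8.8  -3.8] y at tip [-27.5 -19.3 -15.4]
 side 1 n 2185 tip z [-14.3  -8.8  -4.3] y at tip [14.5 18.4 26.7]
0 30 t 55.4 p [0.5296 0.3484 0.26  ] F [ 0.5 -0.7 -0.6] w 0.0002
 side -1 n 2223 tip z [-14.3  -9.5  -6.8] y at tip [-12.7  -5.5   0.5]
 side 1 n 2113 tip z [-14.5  -9.7  -7.1] y at tip [-0.6  5.1 12. ]
0.085 30 t 56.2 p [0.5296 0.3484 0.26  ] F [ 0.1 -0.   0.5] w 0.0851
 side -1 n 1977 tip z [-23.5 -19.1 -15.9] y at tip [-53.9 -43.2 -42.7]
 side 1 n 1968 tip z [-23.5 -19.  -16.1] y at tip [41.9 42.3 53.3]
0.03 30 t 56.9 p [0.5296 0.3484 0.26  ] F [-0.5  0.6  0.6] w 0.03
 side -1 n 2160 tip z [-14.4  -8.8  -4. ] y at tip [-27.6 -19.2 -15.4]
 side 1 n 2164 tip z [-14.3  -8.8  -4.2] y at tip [14.5 18.5 26.8]
```

```bash
python3 - <<'E'
from h import *
c=np.array([.5296,.3484]); h=np.radians(-7.3)
out=np.array([np.sin(h),-np.cos(h)])
print(r.move_straight([*c,.157],None,.06,6)); st('at grip')
command_gripper(0,60); r.hold(.2); st('grip'); w=r.read_state()['grip_width']
if not .006<w<.014: raise SystemExit('bad grip')
r.move_straight([*c,.157+.028],None,.05); r.hold(.2); st('lifted')
p=c+.115*out; r.move_straight([*p,.185],None,.08); st('out')
r.move_straight([*p,.30],None,.1); st('up')
s,t=snap('side')[0],snap('wrist')[0]
cv2.imwrite('pics/pair7.png',np.hstack([cv2.resize(s,(400,300)),cv2.resize(t,(400,300))])[:,:,::-1])
E
```

```text
False
at grip t 58.8 p [0.5298 0.3485 0.1574] F [ 0.5  0.3 -0.2] w 0.0302
grip t 59.3 p [0.5298 0.3486 0.1574] F [-0.3  0.9  2.7] w 0.0087
lifted t 60.2 p [0.5294 0.3483 0.1846] F [ 0.5  0.  -4.8] w 0.009
out t 61.8 p [0.515  0.2347 0.185 ] F [ 0.1 -0.5 -3.6] w 0.0087
up t 63.1 p [0.5147 0.2342 0.2992] F [ 0.   0.1 -4.1] w 0.0091
```

```bash
python3 - <<'E'
from h import *
r.reach(rk(.060,0,.30),list(Q(YR))); r.hold(.2); st('above')
im,d,K,T=snap('side'); P=cloud(d,K,T)-RO; L=np.stack([P@RX,P@RY,P[...,2]],-1)*1e3
m=(im.min(2)>140)&(L[...,2]>235)&(L[...,2]<275)&(abs(L[...,0]-60)<60)&(abs(L[...,1])<160); a=L[m]
if len(a)>20: print('bar',len(a),a.min(0).round(0),a.max(0).round(0),line(a[:,:2]/1000))
r.move_straight(rk(.060,0,.085),None,.08); st('near')
print(r.move_straight(rk(.060,0,.058),None,.02,5)); st('touch')
E
```

```text
above t 65.3 p [ 0.6923 -0.1248  0.3002] F [ 0.1 -1.1 -4.5] w 0.0089
bar 599 [  42. -132.  256.] [ 75. 129. 262.] (array([54.388493, 32.944977], dtype=float32), array([0.01862307, 0.99982655], dtype=float32), np.float32(88.93291))
near t 68.2 p [ 0.6924 -0.1256  0.0853] F [-0.2 -0.3 -4.5] w 0.009
True
touch t 69.2 p [ 0.6923 -0.1255  0.0646] F [-0.3 -0.1  6.7] w 0.0087
```

```bash
python3 - <<'E'
from h import *
from m import rect
command_gripper(.03); r.hold(.3); st('open')
r.move_straight(rk(.060,0,.25),None,.1); r.reach([.4,.05,.32],list(Q(np.radians(90)))); st('away')
im,L=greens('side'); im2,L2=greens('top')
W=RO+L2[...,:1]*RX+L2[...,1:2]*RY; W=np.dstack([W[...,:2],L2[...,2]])
g=im2.sum(2)/3; near=(abs(L2[...,0]-.06)<.05)&(abs(L2[...,1])<.16)
rect(L2,near&(g>140)&(L2[...,2]>.012)&(L2[...,2]<.035),'bar (rack frame)')
rect(L2,near&(g<80)&(L2[...,2]>.075)&(L2[...,0]>.03),'grip (rack frame)')
rect(W,(W[...,2]>.035)&(W[...,2]<.07)&(abs(W[...,0]-.545)<.12)&(abs(W[...,1]+.423)<.12),'box')
for n,x,y in (('bottle',.769,.1295),('jar',.7375,.221),('tubes',.3465,-.2865)): rect(W,(W[...,2]>.03)&(W[...,2]<.13)&(np.hypot(W[...,0]-x,W[...,1]-y)<.09 if n=='tubes' else np.hypot(W[...,0]-x,W[...,1]-y)<.05),n)
cv2.imwrite('pics/fin.png',np.hstack([cv2.resize(im[150:390,140:460],(400,300)),cv2.resize(im2[130:370,220:540],(400,300))])[:,:,::-1])
E
```

```text
open t 69.8 p [ 0.6909 -0.1251  0.0623] F [-0.6  0.7  0.4] w 0.0301
away t 73.1 p [0.4009 0.0497 0.32  ] F [ 0.6  0.1 -1.4] w 0.03
side [338, 198, 12, 9, 33] mean [ -6.9 -41.  108. ] p5 [ -8.9 -57.2 104.1] p95 [ -4.8 -21.6 111.1]
   normal [ 0.99  0.04 -0.16]
side [307, 213, 22, 16, 56] mean [ -7.2  46.1 108. ] p5 [ -9.7  16.7 105.7] p95 [ -4.7  75.6 110.5]
   normal [0.48 0.   0.87]
top [330, 204, 30, 5, 58] mean [ -1.7  46.7 105.5] p5 [-4.5 18.6 99.6] p95 [  2.4  79.  109.3]
   normal [0.9  0.   0.43]
top [375, 206, 30, 5, 85] mean [ -0.3 -50.4 103. ] p5 [ -4.  -79.5  82.8] p95 [  7.9 -22.4 109.9]
   normal [ 0.93 -0.    0.38]
bar (rack frame) c [59.5  0.3] size [260.1  31.3] ang 90.0 z [16.5 20.5 24.6] n 1130
grip (rack frame) c [59.6  0.1] size [ 11.5 129. ] ang 0.3 z [87.5 91.6 94.9] n 252
box c [ 543.2 -420.4] size [57.8 80. ] ang 89.8 z [42.5 50.1 54. ] n 894
bottle c [769.3 129.3] size [67.  67.5] ang 68.8 z [ 40.6  80.  114.8] n 760
jar c [736.9 221.3] size [48.3 46.9] ang 4.9 z [35.5 67.1 71.8] n 429
tubes c [ 346.8 -287.4] size [ 58.9 117.9] ang 15.0 z [30.2 32.8 45.7] n 526
```

View pics/fin.png

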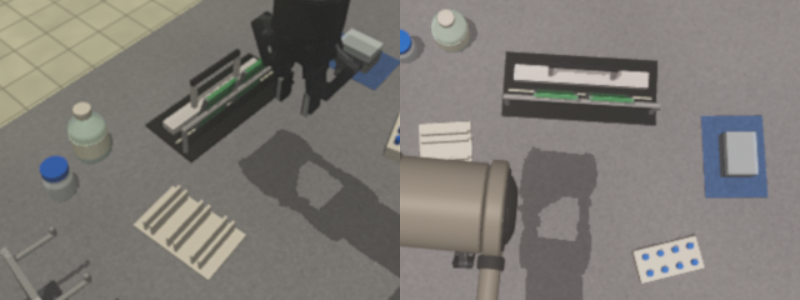

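```bash
python3 -c "
from h import *
r.finish_job(); st()"
```

```text
the job is handed in; nothing more can be done
the job is handed in; nothing more can be done
```

I handed the job in at about 73 s of robot time. My last checks put everything inside the judged limits, though no verdict is reported back.

**Final measurements before handing in:**
- **Tip box:** it stands upright about 3 mm from the middle of the pad.
- **Cassettes:** only two were present, and the third slot was empty from the start. Both lean on the rail at y ≈ ±50 mm, with their top edges where a 20° lean puts them. The depth fits to their faces gave roughly 21–25°, but those fits are noisy and some of the side-view ones were useless.
- **Stop bar:** it lies handle up, 59.6 mm in front of the rail, centred within 1 mm and parallel within about 0.3°.
- **Bystanders:** the bottle, jar and tube rack are within about 1 mm of where they started.
- **Arm:** it was clear of everything.

**What went wrong on the way:**
- **Wrong jaw direction on the box:** my first try turned the jaws along the box's 80 mm side. The fingers closed on top of the lid with about 37 N, and the second try was correct.
- **Fingertips short of the stated length:** the wrist depth showed them about 4–8 mm behind the TCP, not 25 mm ahead of it. So the first bar grasp closed on nothing above the grip, and the cassettes were held only by their top edges (width reading about 3 mm instead of 8). They did not slip. I lowered the bar grasp by about 29 mm and it then held properly.

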